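# Load the amber filter carrier onto the presence switch

## Task

Pick up the carrier with the amber filters and set it down squarely in the green-kerbed loading nest, resting flat on both ledges inside the kerbs, so that it holds the red presence-switch lever down; then let go. Lower it in gently rather than dropping it, and leave the carrier with the blue filters where it is.

Things in the scene. Friction and masses are not known exactly. Their poses are not given: they have to be found in the camera images.
- amber_carrier_mid (a point): loose carrier, about 0.36 kg: black plate 90 (x) x 70 (y) x 10 mm lying flat, two round amber (orange) filters on it at x = +-29 mm (29 mm wide, 4 mm proud), in the middle an upright white grip block 24 (x) x 18 (y) mm, its top 50 mm above the underside. Point: carrier centre, 25 mm above the underside; z up. Grip the block across its 18 mm (along y). May be loaded either way round (half turn).
- blue_carrier_mid (a point): a bystander carrier, exactly the same shape and size as the amber one but with two blue filters; leave it alone. Point: its centre, 25 mm above the underside; x along its 90 mm, y along its 70 mm, z up.
- nest_seat (a point): fixed loading nest: middle of its pocket, level with its two grey ledge tops (22 mm above the table). A seated carrier has its underside here, centre 25 mm above, long side along x. Pocket between green kerbs 110 (x) x 90 (y) mm; kerbs 8 mm above the ledges, 8 mm thick. White base plate 176 x 114 mm. Black switch body outside the pocket at +x, 83 to 105 mm out, top 4 mm above the ledges. z up.
- switch_lever (a joint): red sprung lever, 45 x 10 mm, in the 24 mm gap between the ledges; hinged 72 mm from the pocket middle at the nest's +x end, sloping up inwards. Its roller (8 mm) at rest is 30 mm from the middle at +x, top 12 mm above the ledges. 0 = up (free), grows (rad) as pressed down: about 0.27 under a seated carrier, stop 0.36. Spring about 1 N at the roller; a carrier's weight holds it down.
There are look-alikes about, which are no part of the job. Leave any pink look-alike of the part that bears amber_carrier_mid alone.

How it is judged:
By the outcome, as a careful person would: the job done as asked, in the order asked, and still so for the second after the job is handed in, with the robot touching nothing.
It also fails if it takes over 35 s, if anything falls off the work surface, if the arm or the gripper's body presses on something with over 40 N, if the wrist force passes 120 N, or if a joint passes its speed limit or range.

## Robot

A 7-joint arm with a two-finger parallel gripper is mounted at the origin on the work surface. World frame = base frame: x ahead of the robot, y to its left, z up, the work surface at z = 0. Lengths are in m, angles in degrees, forces in N, time in s.
With the tool pointing down it reaches from about 0.425 to 0.875 m from the base axis. Payload 4.7 kg.
Tool frame: the origin (TCP) lies between the finger pads; the fingertips stand 17 mm ahead of it and the grasp point (between the pads) lies 2 mm behind it; z points along the fingers, y is the line along which they close (so a half turn about z gives the same grasp; the last joint's range is limited). The gripper opens to 87 mm and grips with 3 to 60 N. Pads are 19 mm wide; open, the fingers measure 117 mm over their backs; the gripper's body (75 mm by 190 mm) begins 51 mm behind the grasp point.
Start: joints at [77.355, 18.392, -4.016, 83.108, 1.295, 78.541, -3.26], TCP at [0.151, -0.632, 0.24] pointing down, gripper open.
Joint ranges: [-163.93, 163.93], [-17.29, 119.83], [-79.2, 71.16], [3.27, 140.29], [-89.18, 269.18], [5.43, 117.66], [-154.24, 154.24]. Speed limits (degrees/s): [147.25, 147.25, 180, 180, 180, 180, 180].

## Interface

Orientations are given as [roll, pitch, yaw] about the fixed x, y, z axes, in that order (R = Rz(yaw) Ry(pitch) Rx(roll)).
In Python, from rig import get_state, optics, job gives the robot as it stands. The module is installed in compiled form; this text tells all that it offers.
- The arm moves only by the shell command python3 -m creep 'ROWS' [FORCE]. ROWS is a JSON object of lists of equal length, an entry for each row: "translation": the shift along the world's x, y, z scaled (see below), a list of three; "rot": the turn, a rotation vector about the world's x, y, z scaled (see below), a list of three; "hand": the closure, from -1 (fully open) to 1 (shut). In form: {"translation": [[tx, ty, tz], ...], "rot": [[rx, ry, rz], ...], "hand": [hand, ...]}. A call has exactly 10 rows; each row is the pose to reach, as a shift and turn from the pose commanded when the call began; what a row does not reach only later rows make up. The controller multiplies each number of a shift by 0.5 m and each number of a turn by 90 degrees. A row lasts 1/10 s, in which the tool goes at most 50 mm and 8.59 degrees, less where a joint would pass 70% of its speed; a pose out of reach is approached as far as the arm can. A call with a number of a shift or a turn outside -1 to 1 is refused whole. A call with a gripper value outside its range is refused whole. The fingers move at their own pace and stop on an object; FORCE is the grip in N (left out, the last holds). Time passes only in rows, so rows that repeat a pose let the fingers close, or fill a call up. It gives the time, the measured TCP pose, the force, the opening and the grip force at its end, in the units of the state.
- get_state(): the state, without advancing time (a new reading comes with each control period).
- optics.capture(name): name is "scene" or "top" or "wrist"; returns the picture (480x640x3 uint8, red, green, blue); there is no depth.
- optics.camera_params(name): a dict with "fx", "fy", "cx", "cy" (pixels), "T" (4x4, takes a point from camera to world coordinates). Camera axes: x right, y down, z forward; pixel columns grow to the right and rows downward; lengths in m; the calibration is good to about 2 mm. A picture is of the moment at which its call begins: read the wrist's pose just before it. camera_params takes no time and is no camera call; for the wrist camera it gives the pose at the moment of the call.
- job.close_job(): hands the job in; it is judged then, once.
Trained networks look in the newest picture that a camera, given by its name, has taken for a name from the list of things; names that differ only in an ending like _2 or _b are one class to them, and where a whole thing is asked for, a point or a joint stands for the part that bears it (a point fixed in the world has none). Each returns a list of dicts, best first, with "score" (0 to 1); they miss things now and then, are a little off and sometimes report something else, mostly with a low value. They report only what shows in the picture. A call takes as long as a camera call. They do not tell look-alikes from the thing itself.
- optics.look_for(camera, label): "centre" ([column, row] in pixels, amid what is visible of it).
- optics.trace(camera, label): "region" (480x640 bool, what is visible of it) and "centre" ([column, row] in pixels, amid what is visible of it).
The state is a dict: "t": time; "q": joint angles; "joint_velocities": joint speeds; "joint_torque": joint torques, N m; "eef_pos": TCP position; "orientation": TCP orientation; "ft_force": force on the tool from outside, world axes, zero at the start; "torque": the same for the moment, N m; "grip_width": finger opening in m; "gripper_force": force on a finger pad.
Only numpy, scipy, OpenCV 4.12 (cv2) and the standard library are available. Lean on these libraries where they do the work, as an engineer would, in place of code of your own. Each camera call takes 0.05 s, during which the arm holds its last target. There are 200 camera calls.

## Working session

There is one attempt and no reset: what is moved stays moved. The work goes in short steps, Python scripts to look and compute and a shell command to move; the robot and the scene stay as the last step left them, time stands still between calls to the robot, and variables do not carry over. Pictures are saved under pics/ and viewed, at most 10 in all, crops included, and the job is handed in when it is done.

```bash
mkdir -p pics; python3 - <<'E'
from rig import get_state, optics
import cv2,numpy as np
s=get_state(); print(s['t'],s['eef_pos'],s['orientation'],s['grip_width'])
ims=[]
for n in ("scene","top"):
    im=optics.capture(n); cv2.imwrite(f'pics/{n}0.png',im[:,:,::-1])
    p=optics.camera_params(n); print(n,p['fx'],p['cx'],p['cy'],np.round(p['T'],4).tolist())
    for l in ("amber_carrier_mid","blue_carrier_mid","nest_seat","switch_lever"):
        print(l,[(np.round(d['centre'],1).tolist(),round(d['score'],2)) for d in optics.look_for(n,l)])
E
```

```text
0.0 [ 0.15105797 -0.63168076  0.23847397] [-1.79892438e+02  6.59506654e-03  1.34556787e+01] 0.08682275292437926
scene 455.6971912145961 327.1631073533211 241.8591281409167 [[-0.4207, 0.6537, -0.629, 1.0364], [0.907, 0.317, -0.2772, 0.2224], [0.0182, -0.6871, -0.7263, 0.6531], [0.0, 0.0, 0.0, 1.0]]
amber_carrier_mid [([427.5, 294.7], 0.94), ([519.0, 317.4], 0.86)]
blue_carrier_mid [([208.3, 186.8], 0.83)]
nest_seat [([295.8, 260.6], 0.62)]
switch_lever [([281.1, 260.3], 0.7)]
top 531.5118942157682 316.77156908815834 238.1849271599777 [[-0.0271, -0.9876, 0.1545, 0.3612], [-0.9996, 0.0282, 0.0048, -0.014], [-0.0091, -0.1543, -0.988, 1.1505], [0.0, 0.0, 0.0, 1.0]]
amber_carrier_mid [([152.2, 270.3], 0.87), ([222.6, 252.2], 0.85)]
blue_carrier_mid [([468.7, 281.7], 0.59)]
nest_seat [([341.7, 233.8], 0.92)]
switch_lever [([341.4, 221.4], 0.44)]
```

View pics/scene0.png

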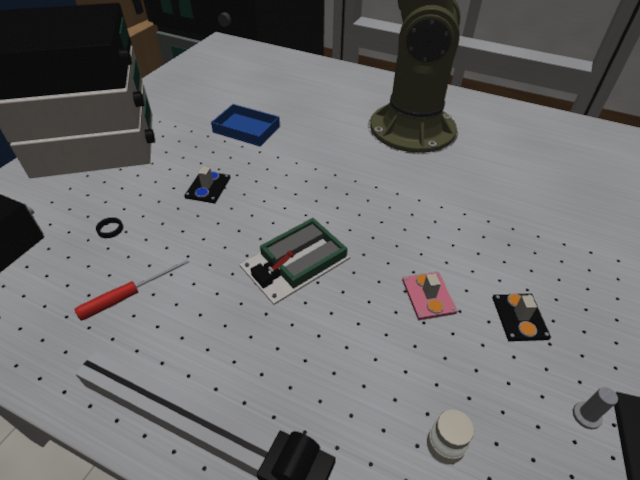

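View pics/top0.png

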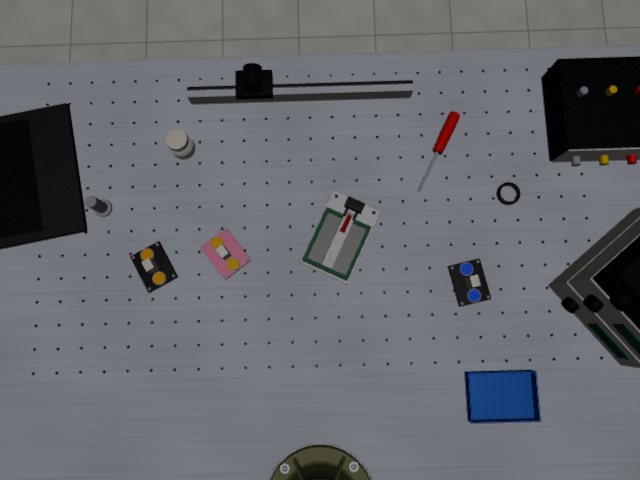

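The scene view shows the amber carrier on a black plate at (521,315), and the pink look-alike at (429,295). The nest is at (297,255) with its lever and switch towards (262,272), and the blue carrier is at (208,186). In the top view the amber carrier is at (153,267), the nest at (340,240) with its switch at (354,205), and the blue carrier at (470,282).

```bash
cat > h.py <<'E'
import numpy as np, cv2
from rig import get_state, optics
def ray(p,uv):
    d=p['T'][:3,:3]@np.array([(uv[0]-p['cx'])/p['fx'],(uv[1]-p['cy'])/p['fy'],1.]); return p['T'][:3,3],d/np.linalg.norm(d)
def plane(p,uv,z):
    o,d=ray(p,uv); return o+d*(z-o[2])/d[2]
def tri(*obs):
    A=np.zeros((3,3));b=np.zeros(3)
    for p,uv in obs:
        o,d=ray(p,uv);M=np.eye(3)-np.outer(d,d);A+=M;b+=M@o
    return np.linalg.solve(A,b)
def blobs(im,lo,hi,amin=20):
    m=cv2.inRange(cv2.cvtColor(im,cv2.COLOR_RGB2HSV),lo,hi)
    n,l,s,c=cv2.connectedComponentsWithStats(m)
    return [(c[i],s[i,4],l==i) for i in range(1,n) if s[i,4]>=amin]
OR=((8,150,120),(25,255,255)); GR=((60,80,30),(90,255,160)); RD=((0,170,80),(5,255,255))
E
python3 - <<'E'
from h import *
P={n:optics.camera_params(n) for n in('scene','top')}
for n in P:
    im=cv2.imread(f'pics/{n}0.png')[:,:,::-1].copy()
    for k,r in(('or',OR),('gr',GR),('rd',RD)):
        print(n,k,[(np.round(c,1).tolist(),int(a)) for c,a,_ in blobs(im,*r)])
    for c,a,m in blobs(im,*GR,amin=200):
        pts=np.argwhere(m)[:,::-1]
        w=np.array([plane(P[n],q,.03)[:2]*1000 for q in pts],np.float32); print('rect',cv2.minAreaRect(w))
print('seat tri',tri((P['scene'],(295.8,260.6)),(P['top'],(341.7,233.8))),'carrier tri',tri((P['scene'],(519,317.4)),(P['top'],(152.2,270.3))))
E
```

```text
scene or [([421.3, 278.7], 63), ([514.3, 299.0], 84), ([434.9, 305.2], 119), ([527.5, 328.2], 133)]
scene gr [([166.1, 5.8], 84), ([185.2, 8.2], 150), ([121.0, 25.0], 41), ([176.7, 50.0], 86), ([134.1, 68.1], 28), ([145.2, 104.6], 27), ([305.8, 255.3], 1109)]
scene rd [([281.8, 260.5], 90), ([105.0, 299.7], 680)]
rect ((535.0592041015625, -45.767677307128906), (115.88800048828125, 131.7368621826172), 63.728431701660156)
top or [([612.8, 88.8], 37), ([216.3, 242.1], 81), ([146.2, 254.0], 88), ([232.5, 263.3], 95), ([158.3, 277.8], 99)]
top gr [([336.0, 245.4], 574), ([613.0, 340.9], 65), ([631.6, 332.5], 34)]
top rd [([446.4, 131.3], 418), ([632.3, 158.1], 61), ([345.6, 223.2], 60)]
rect ((525.1051635742188, -50.40361785888672), (103.099853515625, 125.29170227050781), 63.73474884033203)
seat tri [ 0.54687685 -0.06009129  0.0062792 ] carrier tri [ 0.48161619  0.35048408 -0.00742784]
```

```bash
python3 - <<'E'
from h import *
P={n:optics.camera_params(n) for n in('scene','top')}
a=tri((P['scene'],(527.5,328.2)),(P['top'],(146.2,254.0)));b=tri((P['scene'],(514.3,299)),(P['top'],(158.3,277.8)))
d=a-b; print(a,b,(a+b)/2,np.linalg.norm(d),np.degrees(np.arctan2(d[1],d[0])))
for z in(0,.1,.2,.3):print('drawer',z,[plane(P['top'],q,z)[:2].round(3) for q in((548,285),(635,210),(625,365))])
E
python3 -m creep '{"translation":[[0,0.08,0.04],[0,0.16,0.08],[0,0.24,0.12],[0.03,0.32,0.12],[0.09,0.38,0.12],[0.15,0.44,0.12],[0.21,0.5,0.12],[0.28,0.56,0.12],[0.35,0.62,0.12],[0.35,0.62,0.12]],"rot":[[0,0,0],[0,0,0],[0,0,0],[0,0,0],[0,0,0],[0,0,0],[0,0,0],[0,0,0],[0,0,0],[0,0,0]],"hand":[-1,-1,-1,-1,-1,-1,-1,-1,-1,-1]}' 30
```

```text
[0.51504681 0.36045984 0.01243723] [0.46289933 0.33195991 0.01258159] [0.48897307 0.34620988 0.01250941] 0.059427484154358716 28.657734342977438
drawer 0 [array([ 0.425, -0.503]), array([ 0.584, -0.709]), array([ 0.253, -0.649])]
drawer 0.1 [array([ 0.419, -0.461]), array([ 0.564, -0.649]), array([ 0.262, -0.593])]
drawer 0.2 [array([ 0.414, -0.418]), array([ 0.545, -0.588]), array([ 0.272, -0.538])]
drawer 0.3 [array([ 0.408, -0.376]), array([ 0.526, -0.528]), array([ 0.281, -0.483])]
t: 1.5
eef_pos: [0.3315, -0.3168, 0.3003]
orientation: [180.0, -0.2, 14.1]
ft_force: [-0.1, -0.6, -1.0]
grip_width: 0.0869
gripper_force: 0.0
```

```bash
python3 -m creep '{"translation":[[0.04,0.08,0],[0.08,0.16,0],[0.12,0.24,0],[0.16,0.32,0],[0.2,0.4,0],[0.23,0.46,0],[0.26,0.5,0],[0.28,0.54,0],[0.28,0.54,0],[0.28,0.54,0]],"rot":[[0,0,0],[0,0,0],[0,0,0],[0,0,0],[0,0,0],[0,0,0],[0,0,0],[0,0,0],[0,0,0],[0,0,0]],"hand":[-1,-1,-1,-1,-1,-1,-1,-1,-1,-1]}' && python3 - <<'E'
from h import *
p=optics.camera_params('wrist'); im=optics.capture('wrist'); cv2.imwrite('pics/w1.png',im[:,:,::-1]); np.save('w1T',p['T']); print(p['fx'],p['cx'],p['cy'],p['T'].round(3).tolist(),get_state()['eef_pos'])
E
```

```text
t: 2.5
eef_pos: [0.466, -0.0526, 0.2996]
orientation: [180.0, 0.0, 13.5]
ft_force: [-0.4, -0.2, -0.1]
grip_width: 0.087
gripper_force: 0.0
375.37102404762413 321.04300646596874 239.5471705058362 [[0.233, -0.928, -0.291, 0.546], [-0.973, -0.222, -0.07, -0.034], [0.0, 0.299, -0.954, 0.444], [0.0, 0.0, 0.0, 1.0]] [ 0.46583552 -0.05338284  0.29955766]
```

View pics/w1.png

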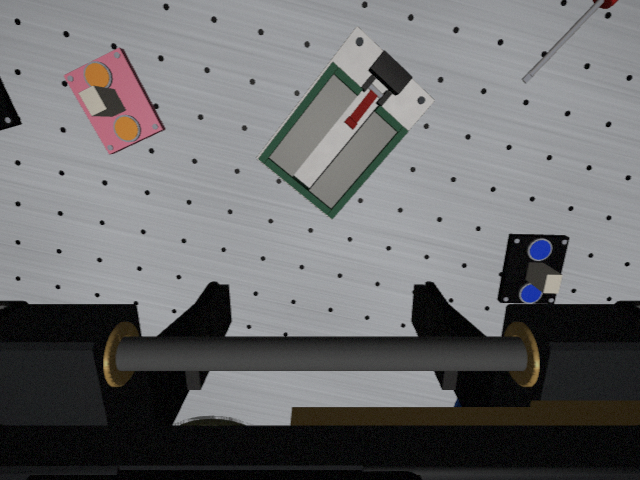

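The wrist view shows the nest kerbs spanning about columns 260–410 and rows 60–218, with the switch at (390,72) and the lever at (360,110). The nest is empty. I'm measuring it and moving on to the carrier.

```bash
python3 - <<'E'
from h import *
p=optics.camera_params('wrist'); p['T']=np.load('w1T.npy')
im=cv2.imread('pics/w1.png')[:,:,::-1].copy()
for c,a,m in blobs(im,*GR,amin=500):
    pts=np.argwhere(m)[:,::-1]; 
    w=np.array([plane(p,q,.03)[:2]*1000 for q in pts],np.float32); r=cv2.minAreaRect(w); print('rect',a,c,r)
    h=cv2.convexHull(pts.astype(np.int32)); k=cv2.approxPolyDP(h,8,True)[:,0]; print(k.tolist(),[plane(p,q,.03)[:2].round(4).tolist() for q in k])
for c,a,_ in blobs(im,*RD): print('red',c,a,plane(p,c,.03))
E
python3 -m creep '{"translation":[[-0.01,0.08,0],[-0.01,0.16,0],[-0.02,0.25,0],[-0.02,0.34,0],[-0.03,0.43,0],[-0.04,0.52,0],[-0.04,0.6,0],[-0.05,0.68,0],[-0.05,0.73,0],[-0.05,0.73,0]],"rot":[[0,0,0],[0,0,0.03],[0,0,0.06],[0,0,0.09],[0,0,0.12],[0,0,0.15],[0,0,0.167],[0,0,0.167],[0,0,0.167],[0,0,0.167]],"hand":[-1,-1,-1,-1,-1,-1,-1,-1,-1,-1]}' && python3 - <<'E'
from h import *
p=optics.camera_params('wrist'); im=optics.capture('wrist'); cv2.imwrite('pics/w2.png',im[:,:,::-1]); np.save('w2T',p['T']); print(get_state()['eef_pos'],get_state()['orientation'])
P=optics.camera_params('top')
B=[(c,a) for c,a,_ in blobs(im,*OR,amin=60)]
for c,a in B: print(c,a,plane(p,c,.014),[tri((p,c),(P,q)).round(4) for q in((146.2,254.0),(158.3,277.8))])
E
```

```text
rect 2636 [331.16009105 142.36456753] ((525.8997802734375, -51.387474060058594), (104.31867218017578, 124.30107879638672), 63.70859146118164)
[[406, 130], [332, 217], [259, 159], [332, 63]] [[0.5589, -0.1239], [0.4485, -0.0705], [0.4929, 0.0221], [0.6036, -0.0319]]
red [360.49560117 109.47800587] 341 [ 0.56748613 -0.07153091  0.03      ]
t: 3.55
eef_pos: [0.4402, 0.3153, 0.2992]
orientation: [-179.8, 0.0, 28.8]
ft_force: [0.6, -0.1, 0.7]
grip_width: 0.0874
gripper_force: 0.0
[0.44096419 0.3131022  0.29906995] [-1.79950495e+02  7.70960512e-02  2.86065617e+01]
[318.88345865 117.56390977] 266 [0.51445953 0.35918029 0.014     ] [array([0.5143, 0.3592, 0.0189]), array([ 0.4945,  0.3667, -0.1134])]
[445.26183844 167.56545961] 359 [0.5359578  0.20804836 0.014     ] [array([0.5044, 0.2861, 0.2357]), array([0.4857, 0.2749, 0.2022])]
[317.84355828 171.3006135 ] 326 [0.46294186 0.33240003 0.014     ] [array([0.4878, 0.3306, 0.1296]), array([0.4628, 0.3328, 0.0162])]
[446.96928328 217.51194539] 293 [0.4887129  0.17330457 0.014     ] [array([0.492 , 0.2782, 0.2574]), array([0.4722, 0.2655, 0.2197])]
```

View pics/w2.png

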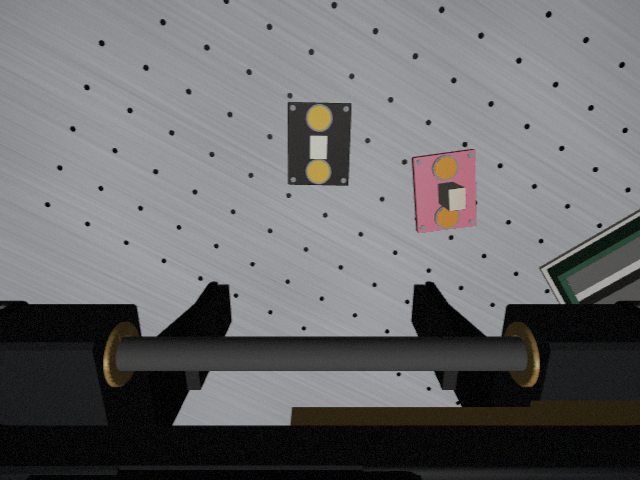

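The close view puts the amber carrier at (318,145), square to the gripper, with the pink one clear at (447,192). Going down to grasp.

```bash
python3 -m creep '{"translation":[[0.03,0.02,-0.08],[0.06,0.04,-0.16],[0.096,0.066,-0.24],[0.096,0.066,-0.32],[0.096,0.066,-0.38],[0.096,0.066,-0.43],[0.096,0.066,-0.47],[0.096,0.066,-0.5],[0.096,0.066,-0.528],[0.096,0.066,-0.528]],"rot":[[0,0,0],[0,0,0],[0,0,0],[0,0,0],[0,0,0],[0,0,0],[0,0,0],[0,0,0],[0,0,0],[0,0,0]],"hand":[-1,-1,-1,-1,-1,-1,-1,-1,-1,-1]}' 30 && python3 -m creep '{"translation":[[0,0,0],[0,0,0],[0,0,0],[0,0,0],[0,0,0],[0,0,0],[0,0,0],[0,0,0],[0,0,0],[0,0,0]],"rot":[[0,0,0],[0,0,0],[0,0,0],[0,0,0],[0,0,0],[0,0,0],[0,0,0],[0,0,0],[0,0,0],[0,0,0]],"hand":[-0.5,0,0.5,1,1,1,1,1,1,1]}' 30
```

```text
t: 4.6
eef_pos: [0.4891, 0.3437, 0.0339]
orientation: [179.9, 0.2, 28.4]
ft_force: [0.1, 0.7, 0.5]
grip_width: 0.0872
gripper_force: 0.0
t: 5.6
eef_pos: [0.4891, 0.3459, 0.0355]
orientation: [-180.0, 0.0, 28.5]
ft_force: [-0.4, 0.3, -1.8]
grip_width: 0.0178
gripper_force: 30.0
```

```bash
python3 -m creep '{"translation":[[0,0,0.06],[0,0,0.14],[0,0,0.22],[0.01,-0.08,0.24],[0.02,-0.16,0.24],[0.03,-0.24,0.24],[0.04,-0.32,0.24],[0.05,-0.4,0.24],[0.06,-0.48,0.24],[0.07,-0.56,0.24]],"rot":[[0,0,0],[0,0,0],[0,0,0],[0,0,-0.08],[0,0,-0.16],[0,0,-0.24],[0,0,-0.32],[0,0,-0.4],[0,0,-0.48],[0,0,-0.56]],"hand":[1,1,1,1,1,1,1,1,1,1]}' && python3 -m creep '{"translation":[[0.004,-0.08,0],[0.004,-0.15,0],[0.004,-0.2,0],[0.004,-0.23,0],[0.004,-0.234,0],[0.004,-0.234,0],[0.004,-0.234,0],[0.004,-0.234,0],[0.004,-0.234,0],[0.004,-0.234,0]],"rot":[[0,0,-0.02],[0,0,-0.049],[0,0,-0.049],[0,0,-0.049],[0,0,-0.049],[0,0,-0.049],[0,0,-0.049],[0,0,-0.049],[0,0,-0.049],[0,0,-0.049]],"hand":[1,1,1,1,1,1,1,1,1,1]}' && python3 - <<'E'
from h import *
p=optics.camera_params('wrist'); im=optics.capture('wrist'); cv2.imwrite('pics/w3.png',im[:,:,::-1]); np.save('w3T',p['T'])
print(get_state()['eef_pos'])
for c,a,m in blobs(im,*GR,amin=300): print(c,a)
for c,a,_ in blobs(im,*OR,amin=60): print('or',c,a,plane(p,c,.133))
E
```

```text
t: 6.6
eef_pos: [0.5236, 0.064, 0.1552]
orientation: [180.0, 0.0, -22.2]
ft_force: [0.4, 0.0, -2.4]
grip_width: 0.0176
gripper_force: 30.0
t: 7.6
eef_pos: [0.5262, -0.0505, 0.1556]
orientation: [180.0, 0.0, -26.3]
ft_force: [0.4, 1.0, -1.8]
grip_width: 0.0177
gripper_force: 30.0
[ 0.52625328 -0.05073494  0.15562314]
[267.51701932 166.01839926] 1087
[374.79945055 166.28205128] 1092
or [321.2879302  240.27823558] 2063 [ 0.55242887 -0.06459805  0.133     ]
or [116.23018868 375.85283019] 265 [0.53308309 0.06559629 0.133     ]
```

View pics/w3.png

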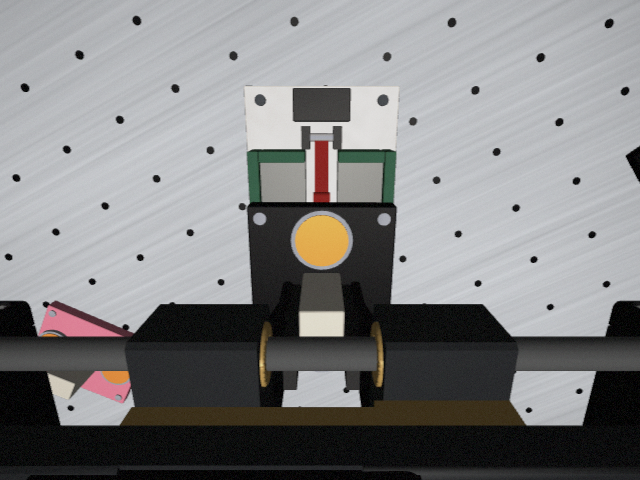

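The carrier hangs centred over the nest: both its edges and the kerbs span columns 248–396, and the switch is ahead at (321,105). Lowering gently.

```bash
python3 -m creep '{"translation":[[0,0,-0.04],[0,0,-0.08],[0,0,-0.11],[0,0,-0.13],[0,0,-0.145],[0,0,-0.16],[0,0,-0.17],[0,0,-0.18],[0,0,-0.186],[0,0,-0.19]],"rot":[[0,0,0],[0,0,0],[0,0,0],[0,0,0],[0,0,0],[0,0,0],[0,0,0],[0,0,0],[0,0,0],[0,0,0]],"hand":[1,1,1,1,1,1,1,1,1,1]}' && python3 -m creep '{"translation":[[0,0,-0.001],[0,0,-0.002],[0,0,-0.003],[0,0,-0.004],[0,0,-0.005],[0,0,-0.006],[0,0,-0.006],[0,0,-0.006],[0,0,-0.006],[0,0,-0.006]],"rot":[[0,0,0],[0,0,0],[0,0,0],[0,0,0],[0,0,0],[0,0,0],[0,0,0],[0,0,0],[0,0,0],[0,0,0]],"hand":[1,1,1,1,1,1,1,1,1,1]}'; python3 - <<'E'
from h import *
import time
p=optics.camera_params('wrist'); im=optics.capture('wrist'); cv2.imwrite('pics/w4.png',im[:,:,::-1]); print(get_state()['ft_force'])
E
```

```text
t: 8.65
eef_pos: [0.5263, -0.0511, 0.0606]
orientation: [180.0, -0.0, -26.3]
ft_force: [-0.8, -0.3, -1.1]
grip_width: 0.0178
gripper_force: 30.0
t: 9.65
eef_pos: [0.5262, -0.0512, 0.0576]
orientation: [180.0, -0.0, -26.3]
ft_force: [-0.2, 0.3, -1.6]
grip_width: 0.0177
gripper_force: 30.0
[-0.79956589  0.54687909 -0.73869701]
```

View pics/w4.png

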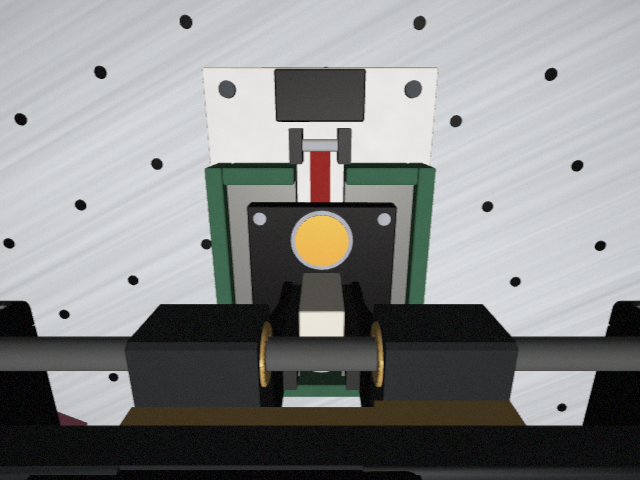

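The carrier is inside the kerbs and centred, with little or no ledge contact yet. I'm lowering in small steps until the force shows contact.

```bash
python3 -m creep '{"translation":[[0,0,-0.0005],[0,0,-0.001],[0,0,-0.001],[0,0,-0.0015],[0,0,-0.002],[0,0,-0.002],[0,0,-0.002],[0,0,-0.002],[0,0,-0.002],[0,0,-0.002]],"rot":[[0,0,0],[0,0,0],[0,0,0],[0,0,0],[0,0,0],[0,0,0],[0,0,0],[0,0,0],[0,0,0],[0,0,0]],"hand":[1,1,1,1,1,1,1,1,1,1]}' 10
```

```text
t: 10.7
eef_pos: [0.5263, -0.0512, 0.0575]
orientation: [180.0, -0.0, -26.3]
ft_force: [-3.4, 0.5, 9.1]
grip_width: 0.018
gripper_force: 10.0
```

Contact shows at +9 N, so the carrier is seated. Now releasing slowly, then retreating upward.

```bash
python3 -m creep '{"translation":[[0,0,0],[0,0,0],[0,0,0],[0,0,0],[0,0,0],[0,0,0],[0,0,0],[0,0,0],[0,0,0],[0,0,0]],"rot":[[0,0,0],[0,0,0],[0,0,0],[0,0,0],[0,0,0],[0,0,0],[0,0,0],[0,0,0],[0,0,0],[0,0,0]],"hand":[0.6,0.55,0.5,0.4,0.3,0.3,0.3,0.3,0.3,0.3]}' 5 && python3 -m creep '{"translation":[[0,0,0.02],[0,0,0.06],[0,0,0.12],[0,0,0.2],[0,0,0.28],[-0.06,0.02,0.36],[-0.12,0.04,0.4],[-0.12,0.04,0.4],[-0.12,0.04,0.4],[-0.12,0.04,0.4]],"rot":[[0,0,0],[0,0,0],[0,0,0],[0,0,0],[0,0,0],[0,0,0],[0,0,0],[0,0,0],[0,0,0],[0,0,0]],"hand":[0.3,0.3,0.3,0.3,0.3,0.3,0.3,0.3,0.3,0.3]}'; python3 - <<'E'
from h import *
p=optics.camera_params('wrist'); im=optics.capture('wrist'); sc=optics.capture('scene')
for c,a,_ in blobs(im,*OR,amin=60): print('or',c,a,plane(p,c,.036))
c=cv2.resize(sc[200:310,220:370],None,fx=2.7,fy=2.7,interpolation=cv2.INTER_CUBIC)
w=cv2.resize(im[0:300,160:500],(390,344)); o=np.zeros((344,800,3),np.uint8); o[:c.shape[0],:c.shape[1]]=c; o[:,410:]=w
cv2.imwrite('pics/f1.png',o[:,:,::-1])
E
```

```text
t: 11.7
eef_pos: [0.5262, -0.0512, 0.0566]
orientation: [180.0, 0.0, -26.3]
ft_force: [0.2, -0.3, -0.2]
grip_width: 0.0305
gripper_force: 0.0
t: 12.7
eef_pos: [0.4662, -0.0316, 0.256]
orientation: [180.0, 0.0, -26.3]
ft_force: [-0.2, -1.1, -0.3]
grip_width: 0.0304
gripper_force: 0.0
or [309.24260355 106.89940828] 169 [ 0.55621349 -0.06523151  0.036     ]
or [311.50438596 174.56578947] 456 [ 0.50024039 -0.03927107  0.036     ]
or [ 93.84615385 242.99430199] 351 [0.53698553 0.19127791 0.036     ]
or [145.12711864 266.33050847] 354 [0.49240941 0.15891638 0.036     ]
```

View pics/f1.png

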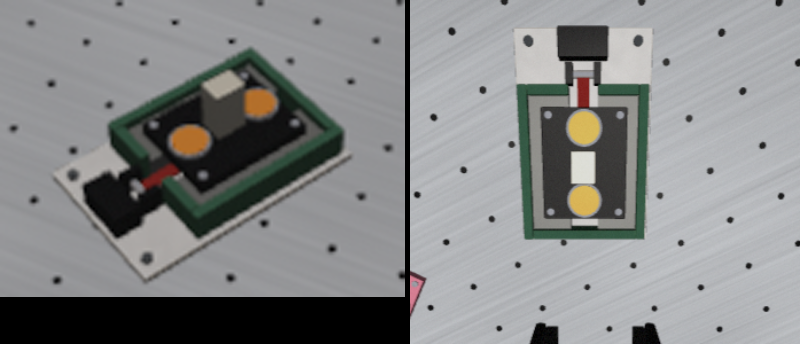

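The carrier lies flat and square inside the kerbs in both views, with filters at (584,128) and (584,201) in the right-hand picture. The lever is under it and the gripper is clear.

```bash
python3 -c "
from rig import job; print(job.close_job())"
```

```text
the job is handed in; nothing more can be done
None
```

The amber carrier sits flat and square in the nest on top of the switch lever, the gripper is clear, I left the blue and pink carriers alone, and the job is handed in at about 13 s; the lever angle itself could not be read, only seen in the pictures.

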